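# Shut the storage box and lift it off the pantry flap

## Task

The slim storage box on the pulled-down pantry flap has its red flip-top lid standing open: press the lid down until its tab snaps and it stays shut by itself. Then take the box in the gripper, lift it a good ten centimetres clear of the board and finish there, still holding it level and steady in the air so that the board can be wiped. Keep the box upright all the while, and leave the bowls, the ramekin and the honey dipper where they are.

Things in the scene. Friction and masses are not known exactly. Their poses are not given: they have to be found in the camera images.
- cupboard: Fixed low green pantry cupboard, left of the robot: 500 mm wide (x), carcass 300 deep (y 0 to 300), 418 high. Its brown chipboard flap door is pulled down flat in front of it (y 0 to -379) and does not move; its upper face, level with the shelf inside, is 18 mm above the work surface. Origin: middle of the flap's hinge line, at work-surface height. z up, y into the cupboard, x along the hinge line.
- storage_box: Slim white plastic box, upright on the flap: 150 mm long (x), 62 wide (y), 130 high to the rim, walls 3, packed with cartons that do not shift; 0.35 to 0.65 kg in all, balanced at mid-length. Origin: centre of the underside; z up; +x is the hinge end, -x the end with the snap tab. Grip across the flat long sides (62 mm apart), in the upper half, from above with the lid shut.
- lid (a joint): Angle of the red flip-top lid, rad: 0 = shut, flat on the rim; 1.57 = straight up. Starts at 0.7 to 1.2 and stays where it is left (stiff hinge). Plate 148 mm long, 60 wide, 5 thick. Below about 0.07 its end tab meets a ridge on the box: 6 to 10 N down near the free end (more nearer the hinge) takes it past; it then snaps to under 0.01 and stays. Unsnapped it stands 0.03 to 0.07 open.
- lid_hinge (a point): Point on the lid's hinge axis, mid-width: 73 mm along +x from the box's origin, 130 mm above its underside (rim height). Frame as the box's; the hinge axis is its y. At lid angle a the lid's underside runs from here along (-cos a, 0, sin a) in this frame, for 148 mm.
- lid_end (a point): Middle of the lid's free edge, on its upper (outer) face, 148 mm from the hinge. Its z is the outward normal of the upper face, its x points to the hinge. The snap tab (28 mm wide) is 4 to 7 mm beyond this edge and hangs 18 mm below the lid.
- bowls: Three nested steel mixing bowls, one set, 160 mm across the rim, 74 mm high, standing near the cupboard's opening. Origin: centre of the underside. To be left alone.
- ramekin: White fluted ceramic ramekin, 79 mm across, 45 mm high, on the flap. Origin: centre of the underside. To be left alone.
- honey_dipper: Wooden honey dipper lying on the flap near the hinge line, 168 mm long, head 30 mm thick. Origin: near the middle of its length, at the flap's face; its x points to the head. To be left alone.
There are look-alikes about, which are no part of the job. Of the things that look like the storage_box, the middle-sized one is meant.

How it is judged:
By the outcome, as a careful person would: the job done as asked, in the order asked, and still so for the second after the job is handed in, while the arm keeps its last pose, push and grip.
It also fails if it takes over 48 s, if anything falls off the work surface, if the arm or the gripper's body presses on something with over 40 N, if the wrist force passes 120 N, or if a joint passes its speed limit or range.

## Robot

A 6-joint arm with a two-finger parallel gripper is mounted at the origin on the work surface. World frame = base frame: x ahead of the robot, y to its left, z up, the work surface at z = 0. Lengths are in m, angles in rad, forces in N, time in s.
With the tool pointing down it reaches from about 0.35 to 0.85 m from the base axis. Payload 8.1 kg.
Tool frame: the origin (TCP) lies midway between the tips of the shut fingers; the grasp point (between the pads) lies 19 mm behind it (robot.grip_point_offset is the distance from the TCP to the grasp point, in m); z points along the fingers, y is the line along which they close (so a half turn about z gives the same grasp; the last joint's range is limited). The gripper opens to 93 mm and grips with 3 to 60 N. Pads are 15 mm wide; open, the fingers measure 128 mm over their backs; the gripper's body (75 mm by 188 mm) begins 65 mm behind the grasp point.
Start: joints at [-1.414, 0.13, 1.488, -0, 1.523, -0.085], TCP at [0.144, -0.583, 0.219] pointing down, gripper open.
Joint ranges: [-2.96, 2.96], [-0.89, 2.26], [0.02, 2.5], [-1.34, 4.48], [0, 2.73], [-2.66, 2.66]. Speed limits (rad/s): [2.39, 2.39, 2.79, 3.14, 3.14, 3.14].

## Interface

Orientations are given as a rotation vector (axis times angle).
In Python, from plant import robot, read_camera, job gives the robot as it stands.
- The arm moves only by the shell command python3 -m inch 'ROWS' [FORCE]. ROWS is JSON, one flat list of numbers, 5 for each row, row after row: the shift along the world's x, y, z in mm, then the turn about the world's z in degrees, then the opening in per cent of the stroke, from 0 (shut) to 100 (fully open). In form: [dx, dy, dz, yaw, hand, dx, dy, dz, yaw, hand, ...]. A call has 1 to 10 rows; each row is the pose to reach, as a shift and turn from the pose commanded when the call began; what a row does not reach only later rows make up. A row lasts 1/12 s, in which the tool goes at most 41.7 mm and 7.16 degrees, less where a joint would pass 70% of its speed; a pose out of reach is approached as far as the arm can. A call with a gripper value outside its range is refused whole. The fingers move at their own pace and stop on an object; FORCE is the grip in N (left out, the last holds). Time passes only in rows, so rows that repeat a pose let the fingers close. It gives the time, the measured TCP pose, the force, the opening and the grip force at its end, in the units of the state.
- robot.read_state(): the state, without advancing time (a new reading comes with each control period).
- read_camera(name): name is "scene" or "top" or "wrist"; returns a dict with "image" (420x560x3 uint8, blue, green, red), "K" (3x3 intrinsics, pixels), "extrinsics" (4x4, takes a point from world to camera coordinates); the wrist camera has in their place "mount" (4x4, takes a point from camera to tool coordinates, whose origin is the TCP and whose axes are the flange's). Camera axes: x right, y down, z forward; pixel columns grow to the right and rows downward; lengths in m; the calibration is good to about 2 mm. A picture is of the moment at which its call begins: read the wrist's pose just before it. There is no depth.
- job.close_job(): hands the job in; it is judged then, once.
The state is a dict: "t": time; "q": joint angles; "dq": joint speeds; "joint_torque": joint torques, N m; "tool_pos": TCP position; "orientation": TCP orientation; "force": force on the tool from outside, world axes, zero at the start; "wrist_torque": the same for the moment, N m; "opening": finger opening in m; "gripper_force": force on a finger pad.
Only numpy, scipy, OpenCV 4.12 (cv2) and the standard library are available. Lean on these libraries where they do the work, as an engineer would, in place of code of your own. Each camera call takes 0.05 s, during which the arm holds its last target. There are 200 camera calls.

## Working session

There is one attempt and no reset: what is moved stays moved. The work goes in short steps, Python scripts to look and compute and a shell command to move; the robot and the scene stay as the last step left them, time stands still between calls to the robot, and variables do not carry over. Pictures are saved under pics/ and viewed, at most 10 in all, crops included, and the job is handed in when it is done.

```bash
ls; mkdir -p pics; python3 - <<'E'
from plant import robot, read_camera
import cv2,numpy as np
np.set_printoptions(precision=4,suppress=True)
for n in("scene","top"):
    c=read_camera(n); cv2.imwrite(f"pics/{n}0.png",c["image"]); print(n,c["K"],c["extrinsics"])
    np.savez(f"{n}.npz",K=c["K"],E=c["extrinsics"])
s=robot.read_state();print(s["t"],s["tool_pos"],s["orientation"],s["opening"])
E
```

```text
pics
scene [[489.2807   0.     286.2353]
 [  0.     489.2807 205.4219]
 [  0.       0.       1.    ]] [[ 0.0827  0.9965  0.0088 -0.0957]
 [ 0.7218 -0.0539 -0.69   -0.2993]
 [-0.6872  0.0634 -0.7237  1.4215]
 [ 0.      0.      0.      1.    ]]
top [[509.1013   0.     277.7608]
 [  0.     509.1013 204.5308]
 [  0.       0.       1.    ]] [[-0.0263 -0.9997  0.0001  0.0764]
 [-0.9889  0.026  -0.1465  0.541 ]
 [ 0.1465 -0.0039 -0.9892  1.2543]
 [ 0.      0.      0.      1.    ]]
0.1 [ 0.1436 -0.582   0.2177] [-3.117  -0.3787  0.0001] 0.0929425235020608
```

View pics/scene0.png

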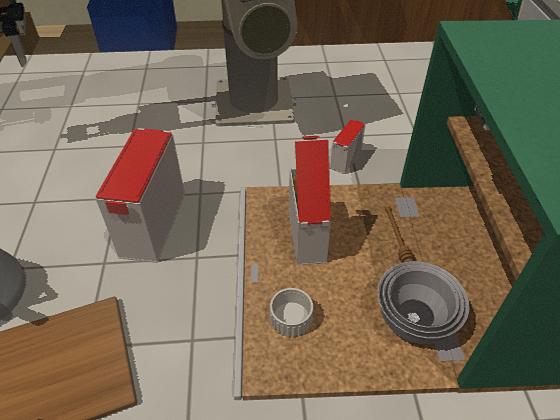

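View pics/top0.png

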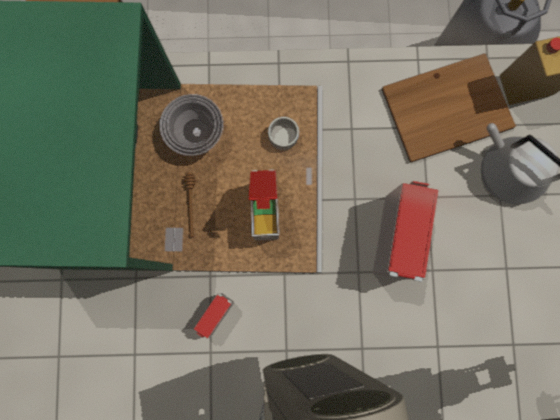

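Candidates for the box are a large one at scene (140,195), lid shut and standing off the flap; the middle one at scene (312,200) / top (263,205), on the flap with its lid open; and a small one at scene (347,147) / top (213,316). I choose the middle one. Its hinge is at the far end from the robot, and the free edge with the tab faces the robot. I'll check that in one close crop.

```bash
python3 - <<'E'
import cv2,numpy as np
a=cv2.imread("pics/scene0.png")[125:275,270:350]; b=cv2.imread("pics/top0.png")[160:250,235:295]
a=cv2.resize(a,(320,600),interpolation=cv2.INTER_CUBIC); b=cv2.resize(b,(400,600),interpolation=cv2.INTER_CUBIC)
cv2.imwrite("pics/crop.png",np.hstack([a,b]))
E
```

```text
(no output)
```

View pics/crop.png

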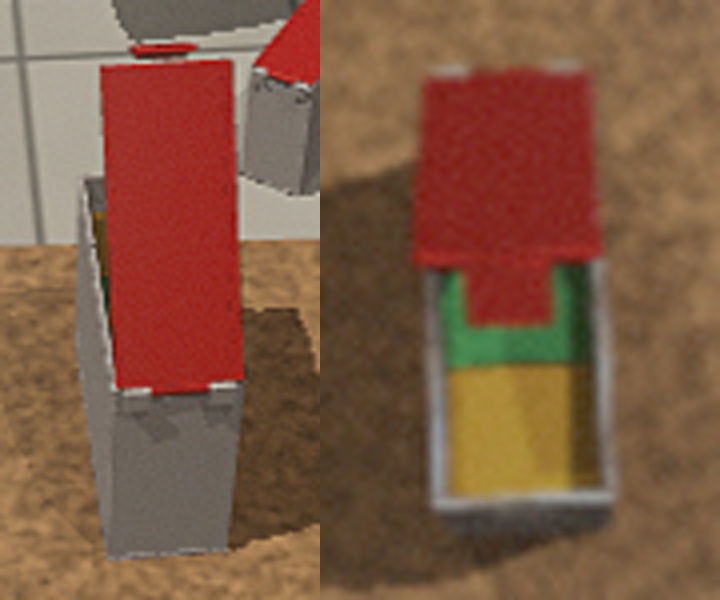

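Middle box confirmed: its lid is open, and its hinge is at the end near the scene camera (crop row 388). The tab hangs at the free edge. Next I triangulate the corners.

```bash
cat > h.py <<'E'
import numpy as np,cv2
np.set_printoptions(precision=4,suppress=True)
C={n:np.load(f"{n}.npz") for n in("scene","top")}
def tri(a,b):
    P=[C[n]["K"]@C[n]["E"][:3] for n in("scene","top")]
    X=cv2.triangulatePoints(P[0],P[1],np.float64(a),np.float64(b)).ravel(); X=X[:3]/X[3]
    r=[float(np.hypot(*((lambda q:q[:2]/q[2])(p@np.r_[X,1])-u))) for p,u in zip(P,(a,b))]
    return X,r
E
python3 - <<'E'
from h import *
s=lambda u,v:np.array([270+u/4-.4,125+v/4-.4]); t=lambda u,v:np.array([235+u/6.667-.43,160+v/6.667-.43])
for n,a,b in [("hinge -y",(117,388),(590,70)),("hinge +y",(240,385),(423,73)),("free -y",(101,66),(602,262)),("free +y",(233,60),(413,262)),("near rim -y",(84,178),(613,499))]:
    print(n,*tri(s(*a),t(*b)))
E
```

```text
hinge -y [0.6127 0.0087 0.175 ] [32.30270850360062, 23.375413595262437]
hinge +y [0.6152 0.0652 0.1735] [31.430731348378348, 23.070748369569777]
free -y [0.5253 0.0132 0.2873] [29.829400794531498, 23.43950939940079]
free +y [0.5286 0.0711 0.2888] [29.49772603279418, 23.504121144536096]
near rim -y [0.4639 0.0067 0.1687] [29.14548931858117, 23.842661073347923]
```

The residuals show that `triangulatePoints` misread the 1-D vectors; I'll pass them as 2x1.

```bash
sed -i 's/np.float64(a),np.float64(b))/np.float64(a).reshape(2,1),np.float64(b).reshape(2,1))/' h.py
python3 - <<'E'
from h import *
s=lambda u,v:np.array([270+u/4-.4,125+v/4-.4]); t=lambda u,v:np.array([235+u/6.667-.43,160+v/6.667-.43])
for n,a,b in [("hinge -y",(117,388),(590,70)),("hinge +y",(240,385),(423,73)),("free -y",(101,66),(602,262)),("free +y",(233,60),(413,262)),("near rim -y",(84,178),(613,499))]:
    print(n,*tri(s(*a),t(*b)))
E
```

```text
hinge -y [0.6127 0.0087 0.175 ] [32.30270850360062, 23.375413595262437]
hinge +y [0.6152 0.0652 0.1735] [31.430731348378348, 23.070748369569777]
free -y [0.5253 0.0132 0.2873] [29.829400794531498, 23.43950939940079]
free +y [0.5286 0.0711 0.2888] [29.49772603279418, 23.504121144536096]
near rim -y [0.4639 0.0067 0.1687] [29.14548931858117, 23.842661073347923]
```

```bash
cat >> h.py <<'E'
from scipy.optimize import least_squares
def proj(n,X,):
    q=C[n]["K"]@(C[n]["E"]@np.r_[X,1])[:3]; return q[:2]/q[2]
def tri(a,b):
    r=least_squares(lambda X:np.r_[proj("scene",X)-a,proj("top",X)-b],[.5,.1,.15],x_scale=.1)
    return r.x,r.fun
E
python3 - <<'E'
from h import *
s=lambda u,v:np.array([270+u/4-.4,125+v/4-.4]); t=lambda u,v:np.array([235+u/6.667-.43,160+v/6.667-.43])
R={}
for n,a,b in [("hinge -y",(117,388),(590,70)),("hinge +y",(240,385),(423,73)),("free -y",(101,66),(602,262)),("free +y",(233,60),(413,262)),("near rim -y",(84,178),(613,499))]:
    R[n]=tri(s(*a),t(*b)); print(n,*R[n])
print([C[n]["E"][:3,:3]@C[n]["E"][:3,:3].T for n in C])
E
```

```text
hinge -y [0.6088 0.0245 0.1596] [-23.3395  -0.4146 -29.8673  -1.5346]
hinge +y [0.612  0.0812 0.1595] [-22.8935  -0.0627 -29.1878  -2.692 ]
free -y [0.5212 0.0232 0.2758] [-23.8992  -0.4963 -28.0579  -1.2133]
free +y [0.525  0.0815 0.2779] [-23.8126  -0.0997 -27.8513  -2.4588]
near rim -y [0.4578 0.0156 0.1528] [-24.4255  -0.5579 -27.5283  -1.0357]
[array([[ 1., -0.,  0.],
       [-0.,  1.,  0.],
       [ 0.,  0.,  1.]]), array([[ 1.,  0.,  0.],
       [ 0.,  1., -0.],
       [ 0., -0.,  1.]])]
```

The error was mine: the top half of the crop starts at column 320 of the composite. OpenCV was right.

```bash
python3 - <<'E'
from h import *
s=lambda u,v:np.array([270+u/4-.4,125+v/4-.4]); t=lambda u,v:np.array([235+(u-320)/6.667-.43,160+v/6.667-.43])
R={}
for n,a,b in [("h-",(117,388),(590,70)),("h+",(240,385),(423,73)),("f-",(101,66),(602,262)),("f+",(233,60),(413,262)),("near rim -y",(84,178),(613,499))]:
    R[n]=tri(s(*a),t(*b)); print(n,*R[n])
H=(R["h-"][0]+R["h+"][0])/2;F=(R["f-"][0]+R["f+"][0])/2;d=H-F
w=R["h+"][0]-R["h-"][0]; w2=R["f+"][0]-R["f-"][0]; ln=R["h-"][0]-R["near rim -y"][0]
print(H,F,"len",np.linalg.norm(d),"ang",np.arctan2(-d[2],np.hypot(*d[:2])),"yaws",*[np.degrees(x) for x in (np.arctan2(d[1],d[0]),np.arctan2(-w[0],w[1]),np.arctan2(-w2[0],w2[1]),np.arctan2(ln[1],ln[0]))],"w",np.linalg.norm(w),np.linalg.norm(w2))
E
```

```text
h- [0.6076 0.0672 0.1536] [-0.1297 -0.0009 -0.1651 -0.0135]
h+ [0.6084 0.1248 0.1516] [ 0.2377 -0.002   0.3007  0.0369]
f- [0.5205 0.0653 0.2716] [-0.2714 -0.0024 -0.3169 -0.0239]
f+ [0.5219 0.1243 0.2727] [-0.2687  0.002  -0.3119 -0.0376]
near rim -y [0.4572 0.0644 0.1476] [-0.655  -0.0073 -0.7346 -0.0511]
[0.608  0.096  0.1526] [0.5212 0.0948 0.2722] len 0.14772811636872787 ang 0.9428427710824598 yaws 0.7659279986191312 -0.7342125288645888 -1.3618723707961435 1.0617352173864878 w 0.05764917640339823 0.05904869546791643
```

The hinge is at about (0.608, 0.096, 0.150) and the lid is at about 0.93 rad. The free edge is at (0.521, 0.095, 0.272), yaw is about 0.5°, and the box centre is about (0.535, 0.0955). I'll rise first with the fingers shut, then cross over high and square the tool.

```bash
python3 -m inch '[0,0,80,-7,0, 0,0,120,-13.5,0, 0,0,160,-13.5,0, 0,0,200,-13.5,0, 30,40,200,-13.5,0, 60,80,200,-13.5,0, 80,120,200,-13.5,0, 100,155,200,-13.5,0, 120,190,200,-13.5,0, 140,225,200,-13.5,0]'
python3 -m inch '[296,452,0,0,0, 296,452,0,0,0, 296,452,0,0,0, 296,452,0,0,0, 296,452,0,0,0, 296,452,0,0,0, 296,452,0,0,0, 296,452,0,0,0, 296,452,0,0,0, 296,452,0,0,0]'
```

```text
t: 0.93
tool_pos: [0.2727, -0.3757, 0.4183]
orientation: [-3.141, -0.009, 0.0]
force: [0.3, 0.6, 0.5]
opening: 0.0309
gripper_force: 0.0
t: 1.77
tool_pos: [0.5011, -0.0267, 0.4183]
orientation: [3.142, 0.01, -0.0]
force: [0.1, -0.9, -0.4]
opening: 0.0004
gripper_force: 0.0
```

```bash
python3 -m inch '[25,40,0,0,0, 45,80,0,0,0, 45,105,0,0,0, 45,105,0,0,0, 45,105,0,0,0]'
```

```text
t: 2.18
tool_pos: [0.5455, 0.0778, 0.4175]
orientation: [3.141, 0.015, -0.003]
force: [0.1, -0.0, 0.8]
opening: 0.0006
gripper_force: 0.0
```

```bash
python3 - <<'E'
from plant import robot,read_camera
import cv2,numpy as np
s=robot.read_state(); c=read_camera("wrist"); cv2.imwrite("pics/w1.png",c["image"])
print(s["tool_pos"],s["orientation"],s["q"]); np.savez("wrist.npz",K=c["K"],M=c["mount"],p=s["tool_pos"],o=s["orientation"]); print(c["K"],c["mount"])
E
```

```text
[0.54547728 0.07782633 0.41753942] [ 3.14138636e+00  1.52265564e-02 -2.97889684e-03] [ 4.87214410e-02  8.28172366e-03  1.25681333e+00 -8.88038386e-05
  1.87839967e+00  1.60979687e+00]
[[307.00405536   0.         273.62186976]
 [  0.         307.00405536 213.92651308]
 [  0.           0.           1.        ]] [[ 4.94332189e-04 -9.61962779e-01 -2.73180099e-01  7.44748093e-02]
 [ 9.99999797e-01  3.65976169e-04  5.20816251e-04  8.13342978e-04]
 [-4.01028442e-04 -2.73180302e-01  9.61962765e-01 -1.67428786e-01]
 [ 0.00000000e+00  0.00000000e+00  0.00000000e+00  1.00000000e+00]]
```

View pics/w1.png

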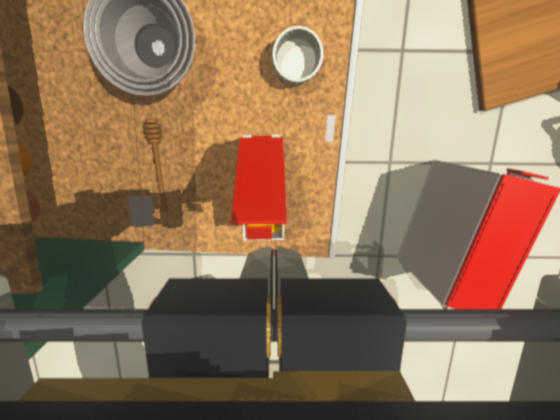

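The wrist view agrees: lid at (260,180), its free edge at row 222 and the hinge at row 137. I'll go down to just above the lid.

```bash
python3 -m inch '[0,0,-40,0,0, -2,0,-80,0,0, -4,0,-110,0,0, -4,0,-120,0,0, -4,0,-120,0,0, -4,0,-120,0,0]'
```

```text
t: 2.73
tool_pos: [0.5418, 0.0751, 0.3]
orientation: [3.141, 0.007, 0.002]
force: [-0.8, 0.4, 0.3]
opening: 0.0002
gripper_force: 0.0
```

```bash
python3 -m inch '[0,10,-15,0,0, -1,20,-25,0,0, -2,20,-38,0,0, -8,20,-45,0,0, -17,20,-52,0,0, -26,20,-59,0,0, -34,20,-70,0,0, -42,20,-81,0,0, -42,20,-81,0,0]'
```

```text
t: 3.48
tool_pos: [0.4979, 0.096, 0.2159]
orientation: [3.141, 0.011, -0.004]
force: [0.0, 0.3, -0.6]
opening: 0.0004
gripper_force: 0.0
```

```bash
python3 -m inch '[-5,0,-11,0,0, -10,0,-22,0,0, -14,0,-34,0,0, -16,0,-44,0,0, -16,0,-48,0,0, -16,0,-48,0,0]'; python3 - <<'E'
from plant import robot,read_camera
import cv2,numpy as np
a=cv2.resize(read_camera("scene")["image"][100:280,240:400],(480,540))
cv2.imwrite("pics/s2.png",a)
E
```

```text
t: 3.98
tool_pos: [0.4833, 0.096, 0.1689]
orientation: [3.141, 0.01, -0.002]
force: [0.4, -0.4, 0.2]
opening: 0.0004
gripper_force: 0.0
```

View pics/s2.png

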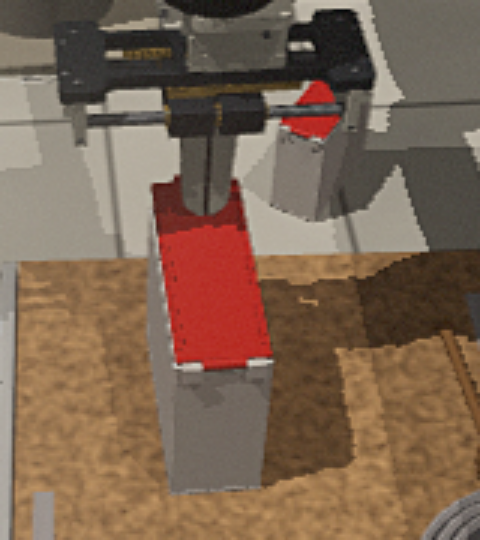

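The lid is nearly down, with the fingers on it near the free end at crop (207,210), and the box is still upright. Now I press slowly.

```bash
python3 -m inch '[-2,0,-4,0,0, -4,0,-7,0,0, -4,0,-9,0,0, -4,0,-9,0,0, -4,0,-9,0,0]' 
python3 -m inch '[0,0,-1,0,0, 0,0,-2,0,0, 0,0,-2,0,0]'
python3 -m inch '[0,0,-1,0,0, 0,0,-2,0,0, 0,0,-2,0,0]'
```

```text
t: 4.45
tool_pos: [0.4795, 0.0961, 0.1606]
orientation: [3.142, 0.01, -0.0]
force: [0.3, 0.5, 0.1]
opening: 0.0004
gripper_force: 0.0
t: 4.7
tool_pos: [0.4797, 0.0961, 0.1589]
orientation: [-3.142, -0.01, -0.001]
force: [-2.1, -0.3, 3.1]
opening: 0.0002
gripper_force: 1.6
t: 4.95
tool_pos: [0.4796, 0.0961, 0.1572]
orientation: [-3.142, -0.01, -0.0]
force: [-4.7, 0.5, 6.9]
opening: 0.0003
gripper_force: 3.5
```

```bash
python3 -m inch '[0,0,-1,0,0, 0,0,-2,0,0, 0,0,-2,0,0]' 
python3 -m inch '[0,0,-1,0,0, 0,0,-2,0,0, 0,0,-2,0,0]'
python3 -m inch '[0,0,-1,0,0, 0,0,-2,0,0, 0,0,-2,0,0]'
```

```text
t: 5.2
tool_pos: [0.4795, 0.096, 0.1543]
orientation: [3.142, 0.01, -0.0]
force: [-0.1, -0.7, -0.5]
opening: 0.0006
gripper_force: 0.0
t: 5.45
tool_pos: [0.4797, 0.0961, 0.1531]
orientation: [-3.142, -0.01, -0.0]
force: [-2.0, -1.2, 5.6]
opening: 0.0004
gripper_force: 2.7
t: 5.7
tool_pos: [0.4798, 0.0961, 0.1526]
orientation: [-3.142, -0.01, -0.001]
force: [-9.3, -1.3, 16.6]
opening: 0.0005
gripper_force: 8.5
```

The force rose to about 7 N, dropped to zero, then rose again as the lid met the rim at z = 0.153, so the tab has snapped. I'll rise, open the hand and look.

```bash
python3 -m inch '[0,0,20,0,0, 0,0,50,0,0, 10,0,90,0,100, 20,0,90,0,100, 20,0,90,0,100, 20,0,90,0,100, 20,0,90,0,100]'; python3 - <<'E'
from plant import robot,read_camera
import cv2,numpy as np
s=robot.read_state(); w=read_camera("wrist")["image"]; t=read_camera("top")["image"];c=read_camera("scene")["image"]
print(s["tool_pos"],s["orientation"])
cv2.imwrite("pics/mix.png",np.hstack([cv2.resize(w[60:360,120:420],(480,480)),cv2.resize(c[130:280,270:370],(320,480),interpolation=cv2.INTER_CUBIC)]))
E
```

```text
t: 6.28
tool_pos: [0.4986, 0.096, 0.239]
orientation: [3.141, 0.01, -0.004]
force: [-0.4, -0.4, -0.6]
opening: 0.0295
gripper_force: 0.0
[0.49855802 0.09603578 0.23903302] [ 3.14136842  0.00971104 -0.0042223 ]
```

View pics/mix.png

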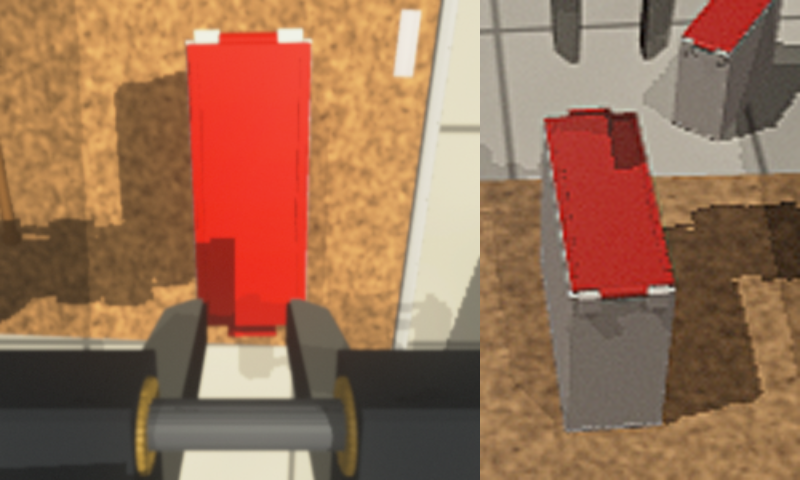

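The lid lies flush on the rim. Its far corners are at crop (187,42) and (311,42), its near edge at about row 328. I'll refine the box pose from these on the lid plane.

```bash
python3 - <<'E'
import numpy as np
from scipy.spatial.transform import Rotation as R
np.set_printoptions(precision=4,suppress=True)
d=np.load("wrist.npz");p=np.array([.49856,.09604,.23903]);Rt=R.from_rotvec([3.14137,.0097,-.0042]).as_matrix()
def g(u,v,z=.153):
    r=np.linalg.inv(d["K"])@[120+u/1.6-.2,60+v/1.6-.2,1]; r=Rt@d["M"][:3,:3]@r; o=p+Rt@d["M"][:3,3]; return o+r*(z-o[2])/r[2]
for q in [(187,42),(311,42),(191,150),(308,150),(198,280),(303,280),(252,328)]: print(q,g(*q))
E
```

```text
(187, 42) [0.6026 0.1241 0.153 ]
(311, 42) [0.603  0.0647 0.153 ]
(191, 150) [0.5517 0.1234 0.153 ]
(308, 150) [0.5521 0.064  0.153 ]
(198, 280) [0.4817 0.1213 0.153 ]
(303, 280) [0.482  0.0638 0.153 ]
(252, 328) [0.4532 0.0915 0.153 ]
```

```bash
python3 -m inch '[15,-1,0,0.5,100, 33,-2.5,0,0.5,100, 33,-2.5,0,0.5,100, 33,-2.5,0,0.5,100, 33,-2.5,0,0.5,100, 33,-2.5,0,0.5,100, 33,-2.5,0,0.5,100, 33,-2.5,0,0.5,100]'
```

```text
t: 7.1
tool_pos: [0.5322, 0.0937, 0.2407]
orientation: [-3.141, -0.024, -0.0]
force: [0.7, 0.3, 0.2]
opening: 0.0916
gripper_force: 0.0
```

```bash
python3 -m inch '[0,0,-20,0,100, 0,0,-40,0,100, 0,0,-60,0,100, 0,0,-75,0,100, 0,0,-90,0,100, 0,0,-105,0,100, 0,0,-120,0,100, 0,0,-135,0,100, 0,0,-135,0,100, 0,0,-135,0,100]'
```

```text
t: 7.93
tool_pos: [0.5316, 0.0936, 0.105]
orientation: [3.141, 0.023, -0.003]
force: [-0.0, 0.7, 0.0]
opening: 0.0928
gripper_force: 0.0
```

```bash
python3 -m inch '[0,0,0,0,55, 0,0,0,0,55, 0,0,0,0,55, 0,0,0,0,55, 0,0,0,0,55, 0,0,0,0,55, 0,0,0,0,55, 0,0,0,0,55, 0,0,0,0,55, 0,0,0,0,55]' 30
```

```text
t: 8.77
tool_pos: [0.5329, 0.0937, 0.1061]
orientation: [-3.141, -0.024, -0.001]
force: [-1.1, 0.7, 5.4]
opening: 0.0622
gripper_force: 30.0
```

```bash
python3 -m inch '[0,0,0,0,50, 0,0,0,0,50, 0,0,3,0,50, 0,0,8,0,50, 0,0,15,0,50, 0,0,25,0,50, 0,0,35,0,50, 0,0,45,0,50, 0,0,55,0,50, 0,0,65,0,50]' 45
python3 -m inch '[0,0,10,0,50, 0,0,20,0,50, 0,0,32,0,50, 0,0,44,0,50, 0,0,55,0,50, 0,0,62,0,50, 0,0,65,0,50, 0,0,65,0,50, 0,0,65,0,50, 0,0,65,0,50]'; python3 - <<'E'
from plant import robot,read_camera
import cv2
print(robot.read_state()["tool_pos"]);cv2.imwrite("pics/end.png",read_camera("scene")["image"])
E
```

```text
t: 9.6
tool_pos: [0.5328, 0.0936, 0.1721]
orientation: [-3.141, -0.023, -0.001]
force: [-0.3, 0.1, -4.4]
opening: 0.0616
gripper_force: 45.0
t: 10.43
tool_pos: [0.5321, 0.0935, 0.2346]
orientation: [3.141, 0.023, -0.002]
force: [0.4, -0.4, -4.9]
opening: 0.0619
gripper_force: 45.0
[0.53210842 0.09354394 0.23463487]
```

View pics/end.png

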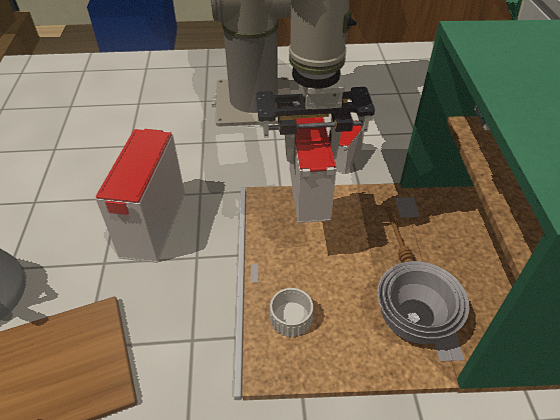

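The box hangs level at (315,170) with its lid shut, about 13 cm above the board. The bowls, ramekin and dipper haven't moved. I'll let it settle and hand in.

```bash
python3 -m inch '[0,0,0,0,50, 0,0,0,0,50, 0,0,0,0,50, 0,0,0,0,50, 0,0,0,0,50, 0,0,0,0,50]' && python3 -c "
from plant import job
print(job.close_job())"
```

```text
t: 10.98
tool_pos: [0.5326, 0.0936, 0.2356]
orientation: [-3.141, -0.023, -0.0]
force: [1.0, 0.1, -4.2]
opening: 0.0622
gripper_force: 45.0
the job is handed in; nothing more can be done
None
```

The lid is snapped shut, and the gripper is holding the box level about 13 cm above the board; the bowls, ramekin and dipper were not touched, and the job was handed in at about 11 s.

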